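Close up the bit case on the phone repair bench

TASK

Close up the open tool case: with the fingertips, push the upright orange inner flap down until it lies flat over the bits, and only then swing the mint-green lid over it until it is fully shut, without slamming it. Push and press gently from outside; do not pinch, lift or drag the case, flap or lid, leave the phone, screwdriver, flux bottle and solder spool where they are, and finish with the hand clear.

Things in the scene. Friction and masses are not known exactly. Their poses are not given: they have to be found in the camera images.
- case: Black open-topped tool case standing loose on the bench, 180 (its x) x 220 (its y) x 55 mm high, 4 mm walls, about 1.5 kg. Origin: centre of its underside. Its +x side carries the lid hinge, its -x side (towards the robot, turned up to 0.5 rad either way) the flap hinge; z up.
- flap_hinge (a point): Middle of the orange flap's hinge axis, which runs along the case's y, 9 mm inside the case's -x outer face and 50 mm above its underside. The point's x axis points along the flap from hinge to free edge, y along the hinge, z out of the flap's outer face: the face that looks to the robot while the flap stands and up once it lies flat; push on that face.
- flap_edge (a point): Middle of the free edge of the orange flap: a plain panel 92 mm long from the hinge, 200 mm wide along the hinge, 4 mm thick (this point is at mid-thickness). Axes as flap_hinge.
- flap (a joint): Angle of the orange flap in rad: 0 = flat, facing up, 3 mm below the case's rim; 1.57 = upright; stop at 1.75, leaning to the robot. It starts between 1.25 and 1.7 and folds away from the robot into the case. A light friction hinge (0.06 N m, under 1 N at the edge) leaves it where it is pushed.
- lid_hinge (a point): Middle of the mint-green lid's hinge axis, along the case's y at its +x outer face, 56 mm above its underside. The point's -x axis points along the lid from hinge to free edge, y along the hinge, z out of the lid's outer face (up when shut, away from the robot when open). The hinge axis lies in the lid's inner face.
- lid_edge (a point): Middle of the free edge of the mint-green lid, a plain plate 180 mm long from the hinge, 220 mm wide, 6 mm thick (this point is at mid-thickness). Axes as lid_hinge.
- lid (a joint): Angle of the mint-green lid in rad: 0 = shut (its outer face then 62 mm above the case's underside); 1.57 = upright; stop at 1.9. It starts between 1.45 and 1.75. A stiff friction hinge (0.33 N m, up to 2 to 4 N at the free edge) holds it at any angle, so it does not fall shut and must be pushed all the way. A standing flap blocks the lid.
- phone: Bystander: phone in a red case lying screen up, 150 x 72 x 9 mm, 180 g, beside the case. Origin: centre of its underside, x along its length.
- driver: Bystander: small screwdriver lying along its x, yellow 85 x 18 x 18 mm handle towards -x, steel shaft, 155 mm in all, beside the case. Origin: on its underside, 72 mm from the handle's end.
- flux: Bystander: white upright flux bottle with red cap, 36 mm wide, 85 mm high, behind a corner of the case. Origin: centre of its underside.
- spool: Bystander: upright solder spool, 54 mm wide, 36 mm high, bare metal, behind a corner of the case. Origin: centre of its underside.

How it is judged:
By the outcome, as a careful person would: the job done as asked, in the order asked, and still so for the second after the job is handed in, with the robot touching nothing.
It also fails if it takes over 51 s, if anything falls off the work surface, if the arm or the gripper's body presses on something with over 40 N, if the wrist force passes 120 N, or if a joint passes its speed limit or range.

ROBOT

A 7-joint arm with a two-finger parallel gripper is mounted at the origin on the work surface. World frame = base frame: x ahead of the robot, y to its left, z up, the work surface at z = 0. Lengths are in m, angles in rad, forces in N, time in s.
With the tool pointing down it reaches from about 0.425 to 0.95 m from the base axis. Payload 16.7 kg.
Tool frame: the origin (TCP) lies at the very end of the fingers, on their centre line; the grasp point (between the pads) lies manip.grip_depth behind it (manip.grip_depth is the distance from the TCP to the grasp point, in m); z points along the fingers, y is the line along which they close (so a half turn about z gives the same grasp; the last joint's range is limited). The gripper opens to 94 mm and grips with 3 to 60 N. Pads are 16 mm wide; open, the fingers measure 119 mm over their backs; the gripper's body (75 mm by 177 mm) begins 78 mm behind the grasp point.
Start: joints at [1.157, 0.426, 0.074, 1.606, -0.034, 1.111, -0.067], TCP at [0.176, -0.652, 0.205] pointing down, gripper open.
Joint ranges: [-2.85, 2.85], [-0.5, 2.14], [-1.23, 1.37], [0.21, 2.46], [-1.02, 4.16], [0.16, 2.05], [-2.73, 2.73]. Speed limits (rad/s): [1.89, 1.89, 2.39, 2.39, 3.01, 3.01, 3.01].

INTERFACE

Orientations are given as a rotation vector (axis times angle).
In Python, from workcell import manip gives the robot as it stands.
- The arm moves only by the tool send_rows, never from a script. Its argument "steps" is a list of rows, each an object with "offset": the shift along the tool's x, y, z in mm, a list of three; "rotation": the turn, a rotation vector about the tool's x, y, z in degrees, a list of three; "claw": the closure, from 0 (fully open) to 1 (shut). A call has exactly 5 rows; each row is the pose to reach, as a shift and turn from the pose commanded when the call began, along the tool's axes at that moment; what a row does not reach only later rows make up. A row lasts 1/8 s, in which the tool goes at most 62.5 mm and 10.7 degrees, less where a joint would pass 70% of its speed; a pose out of reach is approached as far as the arm can. A call with a gripper value outside its range is refused whole. The fingers move at their own pace and stop on an object; "squeeze" is the grip in N (left out, the last holds). Time passes only in rows, so rows that repeat a pose let the fingers close, or fill a call up. It gives the time, the measured TCP pose, the force, the opening and the grip force at its end, in the units of the state.
- manip.state(): the state, without advancing time (a new reading comes with each control period).
- manip.read_camera(name): name is "side" or "top"; returns a dict with "frame" (420x560x3 uint8, blue, green, red), "mtx" (3x3 intrinsics, pixels), "k1" (the pictures are not rectified: a ray, as slopes to the right and down, at radius r is drawn at 1 + k1 r^2 times it, then the intrinsics apply), "origin" and "orientation" of the camera in the world. Camera axes: x right, y down, z forward; pixel columns grow to the right and rows downward; lengths in m; the calibration is good to about 2 mm. A picture is of the moment at which its call begins. There is no depth.
- manip.hand_in(): hands the job in; it is judged then, once.
Trained networks look in a picture, given as the dict that the camera call returned (one of the last four; its "shot" number tells which), for a name from the list of things; names that differ only in an ending like _2 or _b are one class to them, and where a whole thing is asked for, a point or a joint stands for the part that bears it (a point fixed in the world has none). Each returns a list of dicts, best first, with "confidence" (0 to 1); they miss things now and then, are a little off and sometimes report something else, mostly with a low value. They report only what shows in the picture. A call takes as long as a camera call.
- manip.silhouettes(picture, query): "region" (420x560 bool, what is visible of it) and "box" ([left, top, right, bottom] in pixels, round what is visible of it).
The state is a dict: "clock": time; "joint_pos": joint angles; "joint_vel": joint speeds; "effort": joint torques, N m; "tool_pos": TCP position; "orientation": TCP orientation; "contact_force": force on the tool from outside, world axes, zero at the start; "torque": the same for the moment, N m; "opening": finger opening in m; "grip_force": force on a finger pad.
Only numpy, scipy, OpenCV 4.12 (cv2) and the standard library are available. Lean on these libraries where they do the work, as an engineer would, in place of code of your own. Each camera call takes 0.05 s, during which the arm holds its last target. There are 200 camera calls.

## Working session

There is one attempt and no reset: what is moved stays moved. The work goes in short steps, Python scripts to look and compute and a tool call to move; the robot and the scene stay as the last step left them, time stands still between calls to the robot, and variables do not carry over. Pictures are saved under pics/ and viewed, at most 10 in all, crops included, and the job is handed in when it is done.

Besides the shell and the picture viewer there is one more tool, called after "Request:" as name([rows], argument=value, ...), one row to a line, values as JSON. send_rows: Moves the arm, as the interface text tells. Its arguments: {"type":"object","properties":{"steps":{"type":"array"},"squeeze":{"type":"number"}},"required":["steps"]}

```bash
mkdir -p pics; ls
cat > h.py <<'E'
import numpy as np, cv2, pickle
from scipy.spatial.transform import Rotation as R
from workcell import manip
def rot(o):
    o=np.array(o,float); return o if o.shape==(3,3) else R.from_rotvec(o).as_matrix()
E
python3 - <<'E'
from h import *
s=manip.state(); print({k:np.round(v,3).tolist() for k,v in s.items()}, manip.grip_depth)
for n in("side","top"):
    p=manip.read_camera(n); cv2.imwrite(f"pics/{n}0.png",p["frame"])
    print(n,np.round(p["mtx"],1).tolist(),p["k1"],np.round(p["origin"],3),np.round(p["orientation"],3).tolist(),p["shot"])
    d={k:p[k] for k in p}
    for q in("case","flap","lid","phone","driver","flux","spool"):
        r=manip.silhouettes(p,q); 
        if r: print(q,[(round(x["confidence"],2),np.round(x["box"]).tolist(),int(x["region"].sum())) for x in r[:2]]); d["m_"+q]=r[0]["region"]
    pickle.dump(d,open(f"{n}0.pkl","wb"))
E
```

```text
pics
{'clock': 0.0, 'joint_pos': [1.158, 0.427, 0.074, 1.607, -0.034, 1.111, -0.067], 'joint_vel': [0.0, 0.001, 0.001, -0.0, -0.001, -0.001, 0.001], 'effort': [0.001, -93.583, 3.667, -45.419, -0.049, 0.02, 0.0], 'tool_pos': [0.176, -0.651, 0.205], 'orientation': [-3.113, -0.413, 0.0], 'contact_force': [0.071, 0.307, -0.296], 'torque': [0.057, 0.016, 0.02], 'grip_force': 0.0, 'opening': 0.094} 0.0188
side [[409.0, 0.0, 280.5], [0.0, 409.0, 207.8], [0.0, 0.0, 1.0]] -0.028988692408458236 [0.496 0.996 0.591] [-0.084, 2.651, -1.571] 1
case [(0.92, [231.0, 153.0, 330.0, 295.0], 7805), (0.47, [283.0, 209.0, 333.0, 228.0], 418)]
flap [(0.87, [314.0, 193.0, 323.0, 272.0], 547)]
lid [(0.82, [230.0, 151.0, 259.0, 270.0], 1892)]
phone [(0.58, [281.0, 210.0, 334.0, 227.0], 449)]
driver [(0.7, [250.0, 312.0, 328.0, 328.0], 623)]
flux [(0.97, [192.0, 270.0, 216.0, 311.0], 551)]
spool [(0.38, [228.0, 217.0, 235.0, 232.0], 57), (0.18, [192.0, 270.0, 214.0, 311.0], 564)]
top [[515.0, 0.0, 269.6], [0.0, 515.0, 216.0], [0.0, 0.0, 1.0]] -0.17816531193174776 [0.431 0.065 1.102] [-2.11, 2.152, -0.133] 2
case [(0.56, [150.0, 167.0, 277.0, 284.0], 11683)]
flap [(0.84, [164.0, 259.0, 271.0, 274.0], 1039)]
lid [(0.62, [151.0, 169.0, 275.0, 194.0], 2413)]
phone [(0.7, [300.0, 220.0, 343.0, 291.0], 2318)]
driver [(0.93, [122.0, 211.0, 138.0, 282.0], 500)]
flux [(0.61, [141.0, 150.0, 158.0, 170.0], 316)]
spool [(0.79, [275.0, 152.0, 303.0, 181.0], 537), (0.25, [149.0, 168.0, 278.0, 194.0], 2405)]
```

Run:
```python
from h import *
a=cv2.imread("pics/side0.png")[110:350,150:400];b=cv2.imread("pics/top0.png")[120:320,90:370]
a=cv2.resize(a,(400,384),interpolation=cv2.INTER_CUBIC);b=cv2.resize(b,(800,571),interpolation=cv2.INTER_CUBIC)
cv2.imwrite("pics/s0c.png",cv2.resize(cv2.imread("pics/side0.png")[110:350,150:400],(625,600),interpolation=cv2.INTER_CUBIC));cv2.imwrite("pics/t0c.png",b)
```

```text
(no output)
```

View pics/s0c.png

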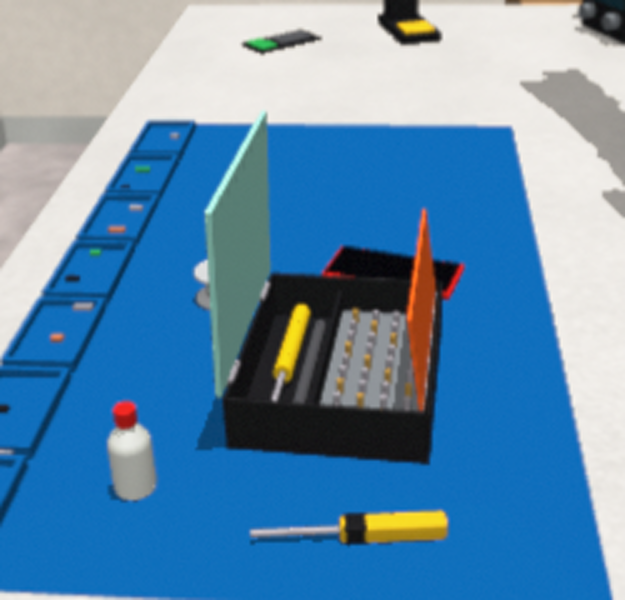

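View pics/t0c.png

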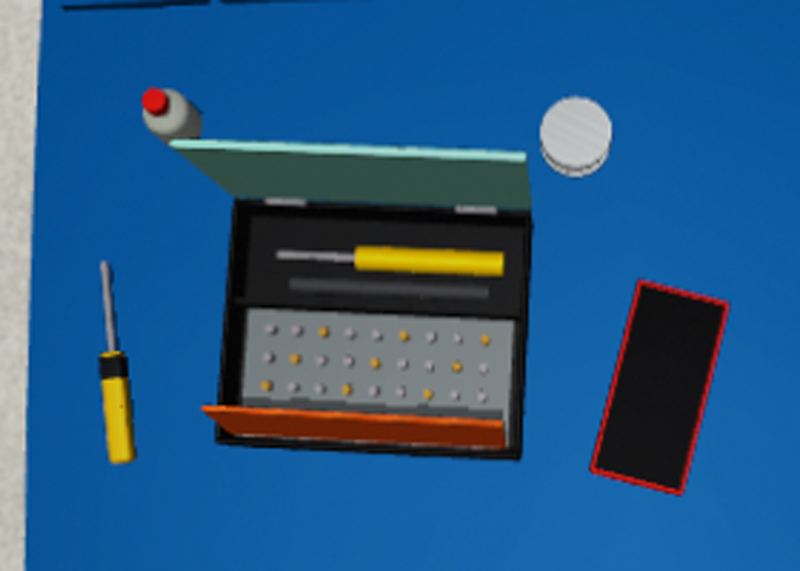

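The side view shows the lid at crop (208–268, 115–395), the flap at (408–437, 210–408), and the case between them. The top view shows the case rim at crop (218–532, 203–459), the lid's free edge from (172,143) to (525,155), and the flap's free edge from (203,407) to (503,423). The flux bottle is behind-left, the spool behind-right, the driver left and the phone right. Next I fit the poses to these corners.

```bash
cat >> h.py <<'E'
def proj(p,X):
    X=np.atleast_2d(X); c=(X-np.array(p["origin"]))@rot(p["orientation"])
    s=c[:,:2]/c[:,2:]; s=s*(1+p["k1"]*(s**2).sum(1,keepdims=True)); return s*[p["mtx"][0][0],p["mtx"][1][1]]+[p["mtx"][0][2],p["mtx"][1][2]]
def unproj(p,uv,z):
    K=np.array(p["mtx"],float); s=cv2.undistortPoints(np.array([[uv]],float),K,np.array([p["k1"],0,0,0],float))[0,0]
    d=rot(p["orientation"])@[s[0],s[1],1]; o=np.array(p["origin"]); return o+d*(z-o[2])/d[2]
def lidpts(a,L=.18,t=.006,w=.11,x0=.09,z0=.056):
    # inner face free edge, outer face free edge
    e=np.array([-np.cos(a),np.sin(a)]); n=np.array([np.sin(a),np.cos(a)])
    r=[]
    for k in(0,t):
        q=np.array([x0,z0])+L*e+k*n; r.append([[q[0],s*w,q[1]] for s in(1,-1)])
    return np.array(r)
def flappts(b,L=.092,t=.002,w=.1):
    e=np.array([np.cos(b),np.sin(b)]); q=np.array([-.081,.050])+L*e
    return np.array([[q[0],s*w,q[1]] for s in(1,-1)])
def W(P,X):
    c,s=np.cos(P[2]),np.sin(P[2]); return np.asarray(X)@np.array([[c,-s,0],[s,c,0],[0,0,1]]).T+[P[0],P[1],0]
E
python3 - <<'E'
from h import *
from scipy.optimize import least_squares
S=pickle.load(open("side0.pkl","rb"));T=pickle.load(open("top0.pkl","rb"))
t=lambda u,v:np.array([u/2.857+90,v/2.857+120]); s=lambda u,v:np.array([u/2.5+150,v/2.5+110])
rim=np.array([[-.09,.11,.055],[-.09,-.11,.055],[.09,-.11,.055],[.09,.11,.055]])
def pts(P):
    l=lidpts(P[4]);f=flappts(P[3])
    return [(T,np.vstack([rim,l.mean(0),f])),(S,np.vstack([rim[[0,3]],[[-.09,.11,0],[.09,.11,0]],l.mean(0),f]))]
obs=[np.array([t(218,443),t(521,459),t(532,212),t(236,203),t(172,143),t(525,155),t(203,407),t(503,423)]),
 np.array([s(433,412),s(229,402),s(429,462),s(227,447),s(208,212),s(265,115),s(435,262),s(424,210)])]
f=lambda P:np.concatenate([(proj(c,W(P,X))-o).ravel() for (c,X),o in zip(pts(P),obs)])
r=least_squares(f,[.5,.1,0,1.5,1.6],loss="soft_l1",f_scale=1.5)
print(np.round(r.x,4)); print(np.round(f(r.x).reshape(-1,2),1).tolist())
np.save("P.npy",r.x)
P=r.x
print("flap edge",W(P,flappts(P[3])).round(3).tolist(),"lid edge",W(P,lidpts(P[4])[1]).round(3).tolist())
def cen(c,m):
    v,u=np.nonzero(c["m_"+m]); return [u.mean(),v.mean()]
for m,z in(("phone",.009),("driver",.009),("spool",.03),("flux",.07)): print(m,unproj(T,cen(T,m),z).round(3))
st=manip.state();print(rot(st["orientation"]).round(3).tolist())
E
```

```text
[ 0.5532  0.1912 -0.0618  1.4434  1.5458]
[[-0.9, 0.6], [0.1, 0.2], [0.0, -0.7], [-1.2, -1.4], [-0.7, -0.1], [0.9, -0.1], [-0.1, 1.0], [0.5, 0.3], [0.3, -0.2], [-1.9, -1.8], [1.2, 0.1], [0.7, 0.1], [0.7, -0.8], [-0.5, -2.9], [-9.3, 22.1], [0.4, -1.2]]
flap edge [[0.49, 0.295, 0.141], [0.478, 0.096, 0.141]] lid edge [[0.651, 0.295, 0.236], [0.638, 0.076, 0.236]]
phone [ 0.51  -0.015  0.009]
driver [0.523 0.398 0.009]
spool [0.696 0.044 0.03 ]
flux [0.713 0.341 0.07 ]
[[0.965, 0.261, -0.0], [0.261, -0.965, 0.0], [0.0, -0.0, -1.0]]
```

```bash
cat > off.py <<'E'
# usage: off.py x y z (case mm) ... : tool offsets (mm) + rotation to reach them, pointing down, aligned with case
import sys; from h import *
P=np.load("P.npy"); s=manip.state(); Rt=rot(s["orientation"]); p=np.array(s["tool_pos"])
c,si=np.cos(P[2]),np.sin(P[2]); Rg=np.array([[c,si,0],[si,-c,0],[0,0,-1]])
cs=(W([0,0,-P[2]],[p-[P[0],P[1],0]])[0]*1000).round(1)
print("t",round(s["clock"],2),"case-frame tcp",cs,"rot",np.degrees(R.from_matrix(Rt.T@Rg).as_rotvec()).round(2),"F",np.round(s["contact_force"],1),"open",round(s["opening"],3))
a=np.array(sys.argv[1:],float).reshape(-1,3)
for q in a: print(q,(Rt.T@(W(P,q/1000)-p)*1000).round(1))
E
python3 off.py -140 -500 230 -150 -250 230 -130 0 200 -130 0 124
```

```text
t 0.8 case-frame tcp [-324.6 -864.5  205.5] rot [-0.   -0.   18.65] F [-0.4  0.1 -0.1] open 0.094
[-140. -500.  230.] [ 291.4 -286.4  -24.5]
[-150. -250.  230.] [ 361.9 -526.5  -24.5]
[-130.    0.  200.] [ 460.8 -757.     5.5]
[-130.    0.  124.] [ 460.8 -757.    81.5]
```

Request:
send_rows([
  {"offset": [50, -34, -5], "rotation": [0, 0, 4], "claw": 1},
  {"offset": [100, -68, -10], "rotation": [0, 0, 8], "claw": 1},
  {"offset": [150, -102, -15], "rotation": [0, 0, 12], "claw": 1},
  {"offset": [200, -136, -20], "rotation": [0, 0, 16], "claw": 1},
  {"offset": [257, -170, -25], "rotation": [0, 0, 18.7], "claw": 1},
], squeeze=10)

```text
clock: 1.42
tool_pos: [0.3779, -0.4219, 0.2307]
orientation: [3.139, -0.102, 0.001]
contact_force: [1.5, -0.6, 0.1]
opening: 0.0474
grip_force: 0.0
```

```bash
python3 off.py -140 -250 220 -130 0 200 -130 0 124
```

```text
t 1.43 case-frame tcp [-137.2 -622.8  230.7] rot [ 0.03 -0.03 -0.18] F [ 1.5 -0.6  0.1] open 0.047
[-140. -250.  220.] [  -4.  -372.8   10.5]
[-130.    0.  200.] [   5.2 -622.9   30.4]
[-130.    0.  124.] [   5.2 -622.9  106.4]
```

Request:
send_rows([
  {"offset": [0, -60, 0], "rotation": [0, 0, 0], "claw": 1},
  {"offset": [0, -120, 0], "rotation": [0, 0, 0], "claw": 1},
  {"offset": [0, -180, 2], "rotation": [0, 0, 0], "claw": 1},
  {"offset": [0, -240, 4], "rotation": [0, 0, 0], "claw": 1},
  {"offset": [0, -300, 6], "rotation": [0, 0, 0], "claw": 1},
])

```text
clock: 2.05
tool_pos: [0.3956, -0.1222, 0.2245]
orientation: [3.14, -0.099, 0.002]
contact_force: [1.2, 0.5, 0.2]
opening: 0.0005
grip_force: 0.0
```

Request:
send_rows([
  {"offset": [0, -60, 0], "rotation": [0, 0, 0], "claw": 1},
  {"offset": [0, -120, 0], "rotation": [0, 0, 0], "claw": 1},
  {"offset": [0, -180, 0], "rotation": [0, 0, 0], "claw": 1},
  {"offset": [0, -240, 0], "rotation": [0, 0, 0], "claw": 1},
  {"offset": [0, -300, 0], "rotation": [0, 0, 0], "claw": 1},
])

```text
clock: 2.68
tool_pos: [0.4145, 0.1773, 0.2246]
orientation: [-3.14, 0.099, -0.002]
contact_force: [1.4, -0.9, -0.1]
opening: 0.0004
grip_force: 0.0
```

```bash
python3 off.py -130 0 124 -75 0 124
```

```text
t 2.67 case-frame tcp [-137.6  -22.5  224.6] rot [-0.01 -0.07 -0.07] F [ 1.4 -0.9 -0.1] open 0.0
[-130.    0.  124.] [  7.5 -22.5 100.7]
[-75.   0. 124.] [ 62.5 -22.5 100.7]
```

Request:
send_rows([
  {"offset": [4, -11, 30], "rotation": [0, 0, 0], "claw": 1},
  {"offset": [8, -22, 60], "rotation": [0, 0, 0], "claw": 1},
  {"offset": [8, -22, 85], "rotation": [0, 0, 0], "claw": 1},
  {"offset": [20, -22, 100], "rotation": [0, 0, 0], "claw": 1},
  {"offset": [38, -22, 101], "rotation": [0, 0, 0], "claw": 1},
])

```text
clock: 3.3
tool_pos: [0.4539, 0.1948, 0.1226]
orientation: [3.139, -0.097, -0.002]
contact_force: [0.1, -0.7, -0.3]
opening: 0.0004
grip_force: 0.0
```

```bash
python3 off.py -81 0 124 -64 0 120
```

```text
t 3.3 case-frame tcp [-99.4  -2.6 122.6] rot [ 0.04  0.07 -0.01] F [ 0.1 -0.7 -0.3] open 0.0
[-81.   0. 124.] [18.4 -2.6 -1.4]
[-64.   0. 120.] [35.4 -2.6  2.6]
```

Request:
send_rows([
  {"offset": [9, 0, 0], "rotation": [0, 0, 0], "claw": 1},
  {"offset": [16, 0, 0], "rotation": [0, 0, 0], "claw": 1},
  {"offset": [23, 0, 1], "rotation": [0, 0, 0], "claw": 1},
  {"offset": [30, 0, 2], "rotation": [0, 0, 0], "claw": 1},
  {"offset": [36, 0, 4], "rotation": [0, 0, 0], "claw": 1},
])

```text
clock: 3.92
tool_pos: [0.4902, 0.1927, 0.1193]
orientation: [-3.14, 0.098, -0.0]
contact_force: [-0.1, 0.0, 1.5]
opening: 0.0006
grip_force: 0.5
```

Request:
send_rows([
  {"offset": [4, 0, 2], "rotation": [0, 0, 0], "claw": 1},
  {"offset": [8, 0, 4], "rotation": [0, 0, 0], "claw": 1},
  {"offset": [12, 0, 6], "rotation": [0, 0, 0], "claw": 1},
  {"offset": [16, 0, 8], "rotation": [0, 0, 0], "claw": 1},
  {"offset": [20, 0, 10], "rotation": [0, 0, 0], "claw": 1},
])

```text
clock: 4.55
tool_pos: [0.5098, 0.1915, 0.109]
orientation: [3.14, -0.098, -0.0]
contact_force: [-1.2, -0.9, 0.5]
opening: 0.0005
grip_force: 0.4
```

```bash
python3 off.py -28 0 94
python3 - <<'E'
from h import *
o=[]
for n in("side","top"):
    p=manip.read_camera(n); f=p["frame"]; f=f[110:310,180:380] if n=="side" else f[130:330,120:320]; o.append(cv2.resize(f,(400,400)))
cv2.imwrite("pics/c1.png",np.hstack(o))
E
```

```text
t 4.55 case-frame tcp [-43.3  -2.5 109. ] rot [ 0.    0.01 -0.05] F [-1.2 -0.9  0.5] open 0.001
[-28.   0.  94.] [15.3 -2.5 15. ]
```

View pics/c1.png

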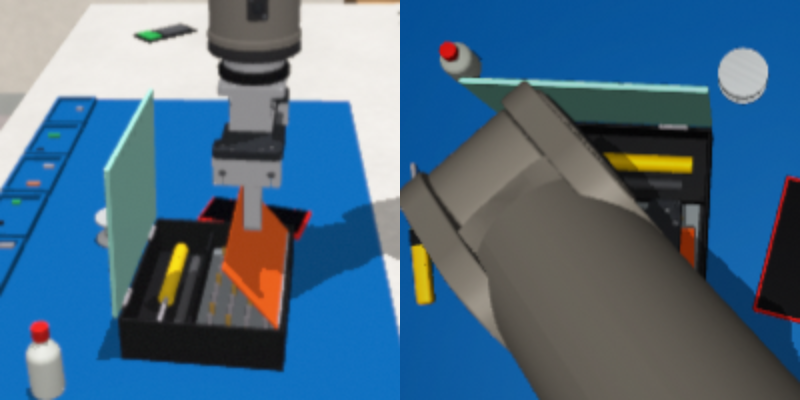

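The side view shows the flap folding inward at about 0.8 rad, with the fingertips on its outer face at (252,225) and the lid untouched at (130,200). The arc continues.

Request:
send_rows([
  {"offset": [4, 0, 4], "rotation": [0, 0, 0], "claw": 1},
  {"offset": [8, 0, 7], "rotation": [0, 0, 0], "claw": 1},
  {"offset": [11, 0, 11], "rotation": [0, 0, 0], "claw": 1},
  {"offset": [15, 0, 16], "rotation": [0, 0, 0], "claw": 1},
  {"offset": [18, 0, 21], "rotation": [0, 0, 0], "claw": 1},
])

```text
clock: 5.28
tool_pos: [0.528, 0.1903, 0.0879]
orientation: [-3.14, 0.099, -0.0]
contact_force: [-0.4, -0.0, 1.5]
opening: 0.0002
grip_force: 0.4
```

Request:
send_rows([
  {"offset": [2, 0, 5], "rotation": [0, 0, 0], "claw": 1},
  {"offset": [4, 0, 10], "rotation": [0, 0, 0], "claw": 1},
  {"offset": [6, 0, 15], "rotation": [0, 0, 0], "claw": 1},
  {"offset": [8, 0, 20], "rotation": [0, 0, 0], "claw": 1},
  {"offset": [10, 0, 25], "rotation": [0, 0, 0], "claw": 1},
])

```text
clock: 5.9
tool_pos: [0.5377, 0.1897, 0.0628]
orientation: [3.14, -0.098, -0.0]
contact_force: [-0.3, -0.3, 0.3]
opening: 0.0002
grip_force: 0.3
```

```bash
python3 off.py -14 0 52
```

```text
t 5.9 case-frame tcp [-15.5  -2.5  62.8] rot [ 0.    0.01 -0.05] F [-0.3 -0.3  0.3] open 0.0
[-14.   0.  52.] [ 1.5 -2.5 10.8]
```

Request:
send_rows([
  {"offset": [0, 0, 3], "rotation": [0, 0, 0], "claw": 1},
  {"offset": [0, 0, 6], "rotation": [0, 0, 0], "claw": 1},
  {"offset": [0, 0, 8], "rotation": [0, 0, 0], "claw": 1},
  {"offset": [0, 0, 10], "rotation": [0, 0, 0], "claw": 1},
  {"offset": [0, 0, 11], "rotation": [0, 0, 0], "claw": 1},
])

```text
clock: 6.52
tool_pos: [0.5377, 0.1898, 0.0522]
orientation: [-3.14, 0.098, -0.0]
contact_force: [-0.6, -0.6, 7.8]
opening: 0.0005
grip_force: 4.1
```

Request:
send_rows([
  {"offset": [0, 0, 0.5], "rotation": [0, 0, 0], "claw": 1},
  {"offset": [0, 0, 1], "rotation": [0, 0, 0], "claw": 1},
  {"offset": [0, 0, 1.5], "rotation": [0, 0, 0], "claw": 1},
  {"offset": [0, 0, 1.5], "rotation": [0, 0, 0], "claw": 1},
  {"offset": [0, 0, 1.5], "rotation": [0, 0, 0], "claw": 1},
])

```text
clock: 7.15
tool_pos: [0.5378, 0.1898, 0.0519]
orientation: [3.14, -0.098, 0.001]
contact_force: [-5.7, -2.5, 22.7]
opening: 0.0004
grip_force: 11.1
```

Request:
send_rows([
  {"offset": [0, 0, -25], "rotation": [0, 0, 0], "claw": 1},
  {"offset": [0, 0, -75], "rotation": [0, 0, 0], "claw": 1},
  {"offset": [0, 0, -130], "rotation": [0, 0, 0], "claw": 1},
  {"offset": [0, 0, -185], "rotation": [0, 0, 0], "claw": 1},
  {"offset": [0, 0, -240], "rotation": [0, 0, 0], "claw": 1},
])

```text
clock: 7.78
tool_pos: [0.5373, 0.1896, 0.2926]
orientation: [3.14, -0.098, 0.0]
contact_force: [0.7, -0.2, 0.1]
opening: 0.0005
grip_force: 0.0
```

Request:
send_rows([
  {"offset": [35, 0, 0], "rotation": [0, 0, 0], "claw": 1},
  {"offset": [80, 0, 0], "rotation": [0, 0, 0], "claw": 1},
  {"offset": [125, 0, 0], "rotation": [0, 0, 0], "claw": 1},
  {"offset": [165, 0, 0], "rotation": [0, 0, 0], "claw": 1},
  {"offset": [170, 0, 0], "rotation": [0, 0, 0], "claw": 1},
])

```text
clock: 8.4
tool_pos: [0.7089, 0.1783, 0.2891]
orientation: [3.14, -0.101, -0.003]
contact_force: [-1.6, 0.2, -0.6]
opening: 0.0004
grip_force: 0.0
```

```bash
python3 off.py 140 0 221
python3 - <<'E'
from h import *
o=[]
for n in("side","top"):
    p=manip.read_camera(n); f=p["frame"]; f=f[110:310,180:380] if n=="side" else f[130:330,120:320]; o.append(cv2.resize(f,(400,400)))
    r=manip.silhouettes(p,"flap"); print(n,[(round(x["confidence"],2),np.round(x["box"]).tolist()) for x in r[:2]])
    P=np.load("P.npy"); X=[[-.081,.1,.052],[.011,.1,.052],[.011,-.1,.052],[-.081,-.1,.052]]; print("flat flap pred",proj(p,W(P,X)).round(0).tolist())
cv2.imwrite("pics/c2.png",np.hstack(o))
E
```

```text
t 8.4 case-frame tcp [156.1  -3.3 289.1] rot [ 0.01  0.09 -0.13] F [-1.6  0.2 -0.6] open 0.0
[140.   0. 221.] [-16.   -3.3  68.1]
side []
flat flap pred [[319.0, 273.0], [277.0, 270.0], [288.0, 222.0], [324.0, 224.0]]
top [(0.93, [172.0, 225.0, 251.0, 278.0])]
flat flap pred [[171.0, 272.0], [174.0, 227.0], [270.0, 231.0], [268.0, 276.0]]
```

View pics/c2.png

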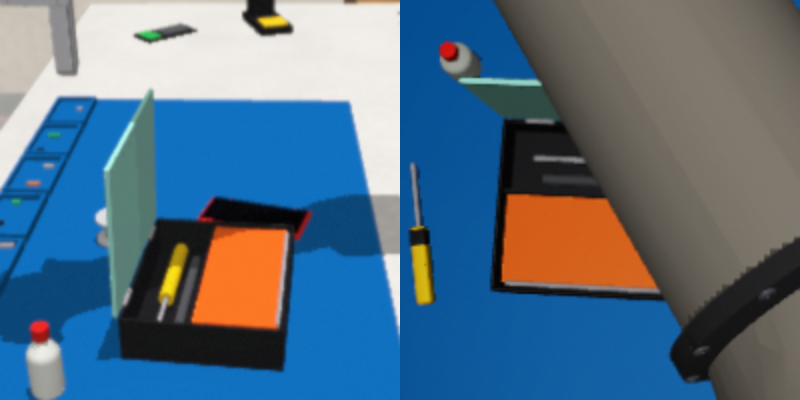

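The flap lies flat (crop 195–290, 228–325), which matches the predicted flat outline. The case has not moved and the lid is still open. Next I go down behind the lid.

Request:
send_rows([
  {"offset": [-5, -3, 20], "rotation": [0, 0, 0], "claw": 1},
  {"offset": [-10, -3, 40], "rotation": [0, 0, 0], "claw": 1},
  {"offset": [-15, -3, 60], "rotation": [0, 0, 0], "claw": 1},
  {"offset": [-22, -3, 70], "rotation": [0, 0, 0], "claw": 1},
  {"offset": [-32, -3, 71], "rotation": [0, 0, 0], "claw": 1},
])

```text
clock: 9.22
tool_pos: [0.6746, 0.1841, 0.2197]
orientation: [3.14, -0.098, -0.0]
contact_force: [-0.5, 1.0, 1.0]
opening: 0.0008
grip_force: 0.0
```

```bash
python3 off.py 101 0 220 80 0 218.5
```

```text
t 9.22 case-frame tcp [121.6   0.4 219.7] rot [ 0.01  0.02 -0.04] F [-0.5  1.   1. ] open 0.001
[101.   0. 220.] [-20.6   0.4  -0.3]
[ 80.    0.  218.5] [-41.6   0.4   1.2]
```

Request:
send_rows([
  {"offset": [-8, 0, 0], "rotation": [0, 0, 0], "claw": 1},
  {"offset": [-16, 0, 0], "rotation": [0, 0, 0], "claw": 1},
  {"offset": [-23, 0, 0], "rotation": [0, 0, 0], "claw": 1},
  {"offset": [-30, 0, 0], "rotation": [0, 0, 0], "claw": 1},
  {"offset": [-37, 0, 1], "rotation": [0, 0, 0], "claw": 1},
])

```text
clock: 9.85
tool_pos: [0.6385, 0.1865, 0.219]
orientation: [-3.14, 0.099, -0.001]
contact_force: [2.3, 1.2, 1.7]
opening: 0.0007
grip_force: 1.0
```

Request:
send_rows([
  {"offset": [-6, 0, 0], "rotation": [0, 0, 0], "claw": 1},
  {"offset": [-12, 0, 1], "rotation": [0, 0, 0], "claw": 1},
  {"offset": [-18, 0, 2], "rotation": [0, 0, 0], "claw": 1},
  {"offset": [-24, 0, 3], "rotation": [0, 0, 0], "claw": 1},
  {"offset": [-30, 0, 4], "rotation": [0, 0, 0], "claw": 1},
])

```text
clock: 10.48
tool_pos: [0.6083, 0.1882, 0.2145]
orientation: [3.14, -0.098, -0.0]
contact_force: [0.8, 0.2, -0.0]
opening: 0.0004
grip_force: 0.9
```

```bash
python3 off.py 28 0 206 0 0 189
python3 - <<'E'
from h import *
o=[]
for n in("side","top"):
    p=manip.read_camera(n); f=p["frame"]; f=f[110:310,180:380] if n=="side" else f[130:330,120:320]; o.append(cv2.resize(f,(400,400)))
cv2.imwrite("pics/c3.png",np.hstack(o))
E
```

```text
t 10.47 case-frame tcp [ 55.1   0.3 214.5] rot [ 0.01  0.01 -0.05] F [ 0.8  0.2 -0. ] open 0.0
[ 28.   0. 206.] [-27.1   0.4   8.5]
[  0.   0. 189.] [-55.1   0.4  25.5]
```

View pics/c3.png

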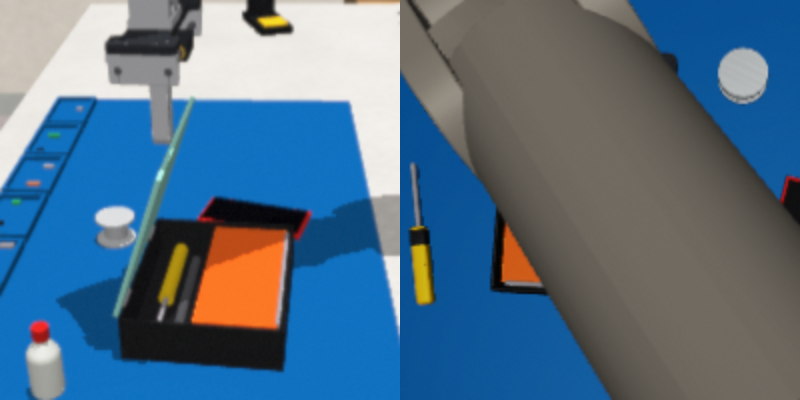

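The side view shows the lid tilting in at (160,190) under the fingertip, with the case in place and the flap flat. The lid arc continues.

Request:
send_rows([
  {"offset": [-7, 0, 2], "rotation": [0, 0, 0], "claw": 1},
  {"offset": [-14, 0, 4], "rotation": [0, 0, 0], "claw": 1},
  {"offset": [-21, 0, 6], "rotation": [0, 0, 0], "claw": 1},
  {"offset": [-28, 0, 9], "rotation": [0, 0, 0], "claw": 1},
  {"offset": [-35, 0, 13], "rotation": [0, 0, 0], "claw": 1},
])

```text
clock: 11.2
tool_pos: [0.5733, 0.1906, 0.2016]
orientation: [-3.14, 0.098, -0.0]
contact_force: [1.5, 0.2, 0.9]
opening: 0.0003
grip_force: 0.8
```

Request:
send_rows([
  {"offset": [-6, 0, 4], "rotation": [0, 0, 0], "claw": 1},
  {"offset": [-12, 0, 7], "rotation": [0, 0, 0], "claw": 1},
  {"offset": [-18, 0, 11], "rotation": [0, 0, 0], "claw": 1},
  {"offset": [-24, 0, 15], "rotation": [0, 0, 0], "claw": 1},
  {"offset": [-30, 0, 20], "rotation": [0, 0, 0], "claw": 1},
])

```text
clock: 11.82
tool_pos: [0.5435, 0.1924, 0.1814]
orientation: [-3.14, 0.099, -0.0]
contact_force: [1.8, -0.5, -0.3]
opening: 0.0012
grip_force: 0.7
```

```bash
python3 off.py -24 0 167 -44 0 140
```

```text
t 11.82 case-frame tcp [ -9.8   0.5 181.4] rot [-0.   -0.01 -0.05] F [ 1.8 -0.5 -0.3] open 0.001
[-24.   0. 167.] [-14.2   0.5  14.4]
[-44.   0. 140.] [-34.2   0.5  41.4]
```

Request:
send_rows([
  {"offset": [-5, 0, 5], "rotation": [0, 0, 0], "claw": 1},
  {"offset": [-10, 0, 10], "rotation": [0, 0, 0], "claw": 1},
  {"offset": [-15, 0, 15], "rotation": [0, 0, 0], "claw": 1},
  {"offset": [-20, 0, 21], "rotation": [0, 0, 0], "claw": 1},
  {"offset": [-24, 0, 27], "rotation": [0, 0, 0], "claw": 1},
])

```text
clock: 12.45
tool_pos: [0.5194, 0.1939, 0.1543]
orientation: [-3.14, 0.098, 0.0]
contact_force: [0.3, 0.3, 1.7]
opening: 0.0004
grip_force: 0.6
```

Request:
send_rows([
  {"offset": [-5, 0, 7], "rotation": [0, 0, 0], "claw": 1},
  {"offset": [-10, 0, 14], "rotation": [0, 0, 0], "claw": 1},
  {"offset": [-14, 0, 21], "rotation": [0, 0, 0], "claw": 1},
  {"offset": [-17, 0, 28], "rotation": [0, 0, 0], "claw": 1},
  {"offset": [-20, 0, 35], "rotation": [0, 0, 0], "claw": 1},
])

```text
clock: 13.08
tool_pos: [0.4996, 0.1951, 0.1192]
orientation: [-3.14, 0.098, 0.0]
contact_force: [-0.4, -0.3, 2.3]
opening: 0.0001
grip_force: 0.6
```

```bash
python3 off.py -58 0 110 -64 0 87
python3 - <<'E'
from h import *
o=[]
for n in("side","top"):
    p=manip.read_camera(n); f=p["frame"]; f=f[110:310,180:380] if n=="side" else f[130:330,120:320]; o.append(cv2.resize(f,(400,400)))
cv2.imwrite("pics/c4.png",np.hstack(o))
E
```

```text
t 13.07 case-frame tcp [-53.8   0.6 119.2] rot [-0.    0.02 -0.05] F [-0.4 -0.3  2.3] open 0.0
[-58.   0. 110.] [-4.2  0.6  9.2]
[-64.   0.  87.] [-10.2   0.6  32.2]
```

View pics/c4.png

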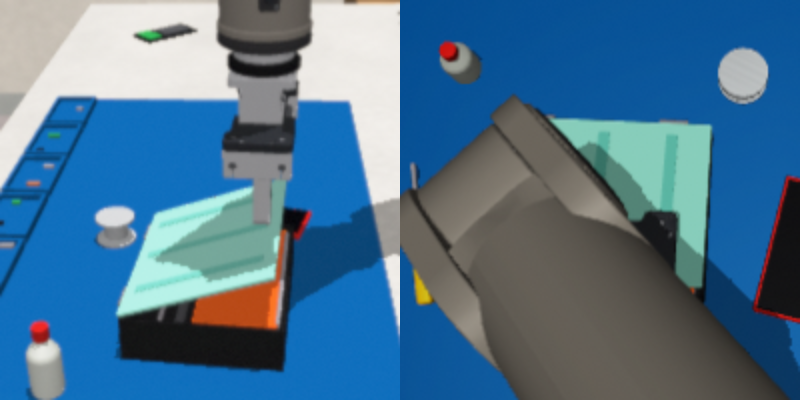

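The lid is about 0.35 rad from shut, with the fingertip on it near its free edge at (262,215) and the flap flat beneath it. I slow down for the last part.

Request:
send_rows([
  {"offset": [-2, 0, 5], "rotation": [0, 0, 0], "claw": 1},
  {"offset": [-4, 0, 10], "rotation": [0, 0, 0], "claw": 1},
  {"offset": [-6, 0, 15], "rotation": [0, 0, 0], "claw": 1},
  {"offset": [-8, 0, 20], "rotation": [0, 0, 0], "claw": 1},
  {"offset": [-9, 0, 25], "rotation": [0, 0, 0], "claw": 1},
])

```text
clock: 13.8
tool_pos: [0.4908, 0.1957, 0.0944]
orientation: [3.14, -0.098, -0.0]
contact_force: [0.2, 0.0, 0.7]
opening: 0.0003
grip_force: 0.5
```

Request:
send_rows([
  {"offset": [-1, 0, 4], "rotation": [0, 0, 0], "claw": 1},
  {"offset": [-1, 0, 8], "rotation": [0, 0, 0], "claw": 1},
  {"offset": [-2, 0, 12], "rotation": [0, 0, 0], "claw": 1},
  {"offset": [-2, 0, 16], "rotation": [0, 0, 0], "claw": 1},
  {"offset": [-2, 0, 19], "rotation": [0, 0, 0], "claw": 1},
])

```text
clock: 14.42
tool_pos: [0.4888, 0.1958, 0.0754]
orientation: [3.14, -0.098, -0.0]
contact_force: [-0.9, -0.2, 0.7]
opening: 0.0002
grip_force: 0.5
```

Request:
send_rows([
  {"offset": [0, 0, 2], "rotation": [0, 0, 0], "claw": 1},
  {"offset": [0, 0, 4], "rotation": [0, 0, 0], "claw": 1},
  {"offset": [0, 0, 6], "rotation": [0, 0, 0], "claw": 1},
  {"offset": [0, 0, 8], "rotation": [0, 0, 0], "claw": 1},
  {"offset": [0, 0, 10], "rotation": [0, 0, 0], "claw": 1},
])

```text
clock: 15.05
tool_pos: [0.4889, 0.1958, 0.0656]
orientation: [-3.14, 0.098, 0.0]
contact_force: [-0.4, -0.2, 1.3]
opening: 0.0006
grip_force: 0.5
```

Request:
send_rows([
  {"offset": [0, 0, 1], "rotation": [0, 0, 0], "claw": 1},
  {"offset": [0, 0, 2], "rotation": [0, 0, 0], "claw": 1},
  {"offset": [0, 0, 3], "rotation": [0, 0, 0], "claw": 1},
  {"offset": [0, 0, 3.5], "rotation": [0, 0, 0], "claw": 1},
  {"offset": [0, 0, 4], "rotation": [0, 0, 0], "claw": 1},
])

```text
clock: 15.68
tool_pos: [0.489, 0.1958, 0.0621]
orientation: [3.14, -0.099, 0.0]
contact_force: [-6.0, -1.2, 15.5]
opening: 0.0003
grip_force: 7.8
```

Request:
send_rows([
  {"offset": [0, 0, 0.3], "rotation": [0, 0, 0], "claw": 1},
  {"offset": [0, 0, 0.6], "rotation": [0, 0, 0], "claw": 1},
  {"offset": [0, 0, 0.9], "rotation": [0, 0, 0], "claw": 1},
  {"offset": [0, 0, 1], "rotation": [0, 0, 0], "claw": 1},
  {"offset": [0, 0, 1], "rotation": [0, 0, 0], "claw": 1},
])

```text
clock: 16.3
tool_pos: [0.4891, 0.1959, 0.0619]
orientation: [3.14, -0.098, 0.001]
contact_force: [-8.4, -4.5, 26.6]
opening: 0.0004
grip_force: 13.6
```

The lid is shut: the fingertip stops firmly at z = 0.062. Next I back off gently and clear the hand.

Request:
send_rows([
  {"offset": [0, 0, -3], "rotation": [0, 0, 0], "claw": 1},
  {"offset": [0, 0, -20], "rotation": [0, 0, 0], "claw": 1},
  {"offset": [0, 0, -70], "rotation": [0, 0, 0], "claw": 1},
  {"offset": [0, 0, -125], "rotation": [0, 0, 0], "claw": 1},
  {"offset": [0, 0, -170], "rotation": [0, 0, 0], "claw": 1},
])

```text
clock: 16.92
tool_pos: [0.489, 0.1961, 0.2339]
orientation: [-3.139, 0.098, -0.002]
contact_force: [0.4, -0.4, -0.3]
opening: 0.0006
grip_force: 0.0
```

Request:
send_rows([
  {"offset": [-10, 50, 0], "rotation": [0, 0, 0], "claw": 1},
  {"offset": [-20, 110, 0], "rotation": [0, 0, 0], "claw": 1},
  {"offset": [-30, 170, 0], "rotation": [0, 0, 0], "claw": 1},
  {"offset": [-40, 230, 0], "rotation": [0, 0, 0], "claw": 1},
  {"offset": [-40, 290, 0], "rotation": [0, 0, 0], "claw": 1},
])

```text
clock: 17.55
tool_pos: [0.4301, -0.0928, 0.232]
orientation: [3.14, -0.098, 0.003]
contact_force: [1.6, 1.5, 1.0]
opening: 0.0003
grip_force: 0.0
```

Request:
send_rows([
  {"offset": [0, 60, 0], "rotation": [0, 0, 0], "claw": 1},
  {"offset": [0, 120, 0], "rotation": [0, 0, 0], "claw": 1},
  {"offset": [0, 180, 0], "rotation": [0, 0, 0], "claw": 1},
  {"offset": [0, 220, 0], "rotation": [0, 0, 0], "claw": 1},
  {"offset": [0, 220, 0], "rotation": [0, 0, 0], "claw": 1},
])

```text
clock: 18.18
tool_pos: [0.4163, -0.3132, 0.2312]
orientation: [-3.14, 0.105, -0.001]
contact_force: [0.7, 0.0, -0.5]
opening: 0.0005
grip_force: 0.0
```

```bash
python3 off.py
python3 - <<'E'
from h import *
o=[]
P=np.load("P.npy")
for n in("side","top"):
    p=manip.read_camera(n); f=p["frame"].copy()
    X=np.vstack([lidpts(0)[1][[0,1]],[[.09,-.11,.062],[.09,.11,.062]]]); print(n,"lid shut pred",proj(p,W(P,X)).round(1).tolist())
    r=manip.silhouettes(p,"lid"); 
    for x in r[:1]: print(round(x["confidence"],2),cv2.approxPolyDP(max(cv2.findContours(x["region"].astype(np.uint8),0,1)[0],key=len),3,True)[:,0].tolist())
    f=f[110:310,180:380] if n=="side" else f[130:330,120:320]; o.append(cv2.resize(f,(400,400)))
cv2.imwrite("pics/c5.png",np.hstack(o))
E
```

```text
t 18.18 case-frame tcp [-105.5 -512.   231.2] rot [-0.   -0.02 -0.28] F [ 0.7  0.  -0.5] open 0.001
side lid shut pred [[323.6, 271.9], [327.6, 219.1], [258.4, 215.7], [239.5, 266.3]]
0.82 [[257, 218], [239, 268], [321, 274], [326, 220]]
top lid shut pred [[164.6, 275.6], [272.4, 280.8], [276.2, 192.8], [170.7, 189.0]]
0.93 [[171, 189], [164, 274], [271, 279], [274, 194], [259, 190], [247, 193]]
```

View pics/c5.png

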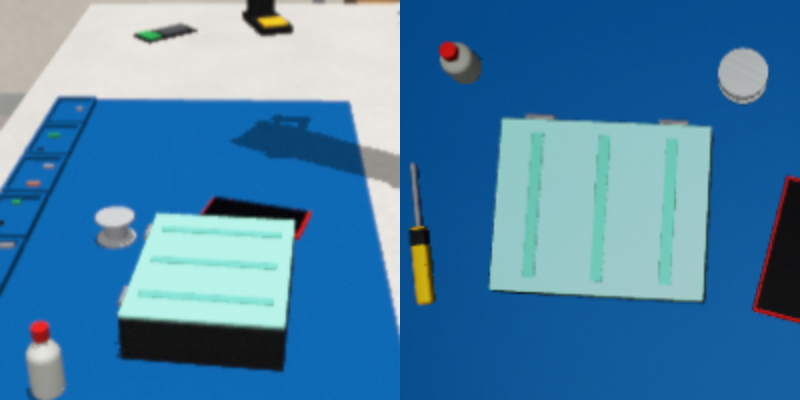

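The lid is fully shut and its outline is within about 2 px of the prediction. The case and the bystanders are in place and the hand is clear, so I hand in.

```bash
python3 -c "
from workcell import manip; print(manip.hand_in())"
```

```text
the job is handed in; nothing more can be done
None
```

The flap was pushed flat first, then the lid was swung slowly until fully shut; the hand is clear, the case and the four other items look unmoved in the final pictures, and the job was handed in at about 18 s (no verdict was returned).

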